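Clear away the coffee mug

TASK

Clear away after the coffee. First take the empty coffee jar out of the red mug and push it down through the sprung flap in the top of the recycling bin, so that it is inside and the flap has swung shut; then hang the red mug by its handle on the one free arm of the mug tree and let it hang there. Do not drop or knock over the mug on the worktop, and leave the sugar pot, the spatula and the cork trivet where they are.

Things in the scene. Friction and masses are not known exactly. Their poses are not given: they have to be found in the camera images.
- mug: Red mug, 62 mm outside diameter, 85 mm high, wall 4 mm, inner floor 5 mm up, about 0.2 kg, standing upright and loose. Origin at the centre of its underside, z up, its handle on the +y side, in the mug's y-z plane. Handle of 9 mm round bar reaching 68 mm from the mug's axis.
- mug_loop (a point): Centre of the mug's handle opening: 45 mm from the mug's axis along +y and 45.5 mm above its underside. The opening is 28 mm wide (along y) and about 54 mm high (z) and is seen through along the mug's x.
- jar: Empty slim jar, brown glass with a black lid, cylinder of 38 mm diameter and 130 mm long, about 0.12 kg, standing loosely in the red mug, 50 mm of it above the rim. Origin at the centre of its underside, z along the jar towards the lid.
- jar_center (a point): Middle of the jar, 65 mm from its underside.
- bin: Grey counter-top recycling bin with a green top, 170 x 170 mm and 220 mm high, fixed, walls 4 mm. Origin at the centre of its underside, z up. The opening in its top, 104 mm (x) by 100 mm (y), is centred on the bin and closed by a black flap.
- bin_mouth (a point): Centre of the opening, at the height of the bin's top.
- flap (a joint): Black flap, 100 x 96 mm, 4 mm thick, hinged along the opening's edge at +x of the bin (a steel rod marks it). 0 is shut (level, its top 2 mm below the bin's top), grows to 1.4 rad as its -x edge is pushed down into the bin. A light spring (0.4 to 1.1 N at its middle) shuts it again; a jar put well through and released falls in.
- tree: Wooden mug tree, fixed: base disc 150 mm in diameter and 18 mm high, post 18 mm in diameter, 238 mm high in all with its ball. Three arms rise outwards from the post; two carry a white and a blue mug (part of the tree, not removable), one is free. Origin at the centre of its underside; its x axis is the horizontal direction of the free arm, the other arms are 135 degrees either side of it.
- free_arm: The free arm: round rod of 10 mm diameter with a round end, rising outwards at 35 degrees above the horizontal. Origin at its root on the post's axis, 165 mm above the worktop; z axis along the arm outwards; the arm ends at z = 135 mm. Its y is horizontal.
- peg_tip (a point): Outer end of the free arm.
- sugar: White sugar pot with a wooden lid, 70 mm in diameter, 100 mm high, loose; to be left alone. Origin under its centre.
- spatula: Spatula, 250 mm long, lying on the worktop; to be left alone.
- trivet: Cork trivet, 150 x 150 x 8 mm, lying on the worktop; to be left alone. Origin under its centre.

How it is judged:
On the way:
1. the jar is inside the bin and the flap has shut behind it, before the mug is hung (x of jar_center in the frame of bin between -0.083 and 0.083 m and y of jar_center in the frame of bin between -0.083 and 0.083 m and z of jar_center in the frame of bin between 0 and 0.14 m and value of joint flap below 0.1 rad), for 0.2 s.
At the end, for the whole second after the job is handed in: Jar at rest inside the bin (middle below 140 mm), flap under 0.1 rad; mug released, at rest, borne by the free arm through its handle: handle-opening centre within 32 mm of the arm's axis (arm x and y), 5 to 122 mm along it, over 120 mm above the worktop (all of step 1 and x of mug_loop in the frame of free_arm between -0.032 and 0.032 m and y of mug_loop in the frame of free_arm between -0.032 and 0.032 m and z of mug_loop in the frame of free_arm between 0.005 and 0.122 m and height (world z) of mug_loop above 0.12 m and contact force between mug and free_arm above 0.3 N and linear speed of each of mug, jar below 0.05 m/s and contact force between mug and the fingers below 0.1 N); the robot touches nothing.
It fails at once if the mug is dropped or knocked over on the worktop (angle between mug's own z axis and vertical above 0.8 rad and height (world z) of mug below 0.06 m).
It fails at once if the sugar pot, spatula or trivet is moved by more than 30 mm (distance of any of sugar, spatula, trivet from where it was at the start of the episode above 0.03 m).
It also fails if it takes over 72 s, if anything falls off the work surface, if the arm or the gripper's body presses on something with over 40 N, if the wrist force passes 120 N, or if a joint passes its speed limit or range.

ROBOT

A 7-joint arm with a two-finger parallel gripper is mounted at the origin on the work surface. World frame = base frame: x ahead of the robot, y to its left, z up, the work surface at z = 0. Lengths are in m, angles in rad, forces in N, time in s.
With the tool pointing down it reaches from about 0.425 to 0.925 m from the base axis. Payload 6.8 kg.
Tool frame: the origin (TCP) lies midway between the tips of the shut fingers; the grasp point (between the pads) lies 19 mm behind it; z points along the fingers, y is the line along which they close (so a half turn about z gives the same grasp; the last joint's range is limited). The gripper opens to 85 mm and grips with 20 to 120 N. Pads are 22 mm wide; open, the fingers measure 114 mm over their backs; the gripper's body (76 mm by 85 mm) begins 54 mm behind the grasp point. The pads swing forward as they close: fully open they stand 13 mm farther back than shut.
Start: joints at [-1.407, 0.477, 0.022, 1.555, -0.011, 1.109, -0.083], TCP at [0.181, 0.65, 0.231] pointing down, gripper open.
Joint ranges: [-2.96, 2.96], [-0.34, 2.1], [-1.41, 1.46], [0.24, 2.44], [-1.37, 4.51], [0.17, 1.92], [-2.96, 2.96]. Speed limits (rad/s): [2.39, 2.39, 3.14, 3.14, 3.14, 3.14, 3.14].

INTERFACE

Orientations are given as a unit quaternion [w, x, y, z].
In Python, from cell import env, kinematics, monitor, cams, spot_in, mark_of gives the robot as it stands. Calls block until the motion is done:
- env.reach(position, orientation): joint-space move of the TCP to a pose.
- env.movel(position, velocity=0.15, rot=None, stop_force=None): straight line of the TCP; rot=None keeps the orientation; velocity is the mean speed in m/s. With stop_force (N) it stops when the force on the tool has changed by that much, and returns True; else False.
- env.goto_joints(angles): joint-space move.
- env.grip(opening, f_grip=None): finger opening in m; f_grip is the grip in N (None keeps the last); returns when the fingers have stopped.
- env.dwell(seconds).
- kinematics.inverse_kinematics(position, orientation): joint angles nearest the present ones, or None.
- monitor.get_state(): the state.
- cams.camera(name): name is "scene" or "side" or "wrist"; returns (picture, depth): 480x640x3 uint8, blue, green, red; 480x640 float32, m along the optical axis (not along the pixel's ray), 0 where there is no reading.
- cams.calibration(name): a dict with "fx", "fy", "cx", "cy" (pixels), "rvec" (rotation vector, rad) and "tvec" (3), from world to camera coordinates, as OpenCV has them. Camera axes: x right, y down, z forward; pixel columns grow to the right and rows downward; lengths in m; the calibration is good to about 2 mm. A picture is of the moment at which its call begins: read the wrist's pose just before it. calibration takes no time and is no camera call; for the wrist camera it gives the pose at the moment of the call.
A pose or a line that the arm cannot do raises env.PlanningError and nothing moves.
- env.job_done(): hands the job in; it is judged then, once.
Trained networks look in the newest picture that a camera, given by its name, has taken for a name from the list of things; names that differ only in an ending like _2 or _b are one class to them, and where a whole thing is asked for, a point or a joint stands for the part that bears it (a point fixed in the world has none). Each returns a list of dicts, best first, with "score" (0 to 1); they miss things now and then, are a little off and sometimes report something else, mostly with a low value. They report only what shows in the picture. A call takes as long as a camera call.
- spot_in(query, camera): "at" ([x, y, z] in m, in the coordinates of the camera as it stood for that picture, good to about 4 mm: the middle of the surface that is visible of it).
- mark_of(query, camera): "at" ([x, y, z] in m, in the coordinates of the camera as it stood for that picture, good to about 4 mm: a listed point, or the origin of a listed thing).
The state is a dict: "time": time; "qpos": joint angles; "joint_velocities": joint speeds; "joint_torque": joint torques, N m; "tcp_pos": TCP position; "orientation": TCP orientation; "force": force on the tool from outside, world axes, zero at the start; "torque": the same for the moment, N m; "opening": finger opening in m; "gripper_force": force on a finger pad.
Only numpy, scipy, OpenCV 4.12 (cv2) and the standard library are available. Lean on these libraries where they do the work, as an engineer would, in place of code of your own. Each camera call takes 0.05 s, during which the arm holds its last target. There are 200 camera calls.

## Working session

There is one attempt and no reset: what is moved stays moved. The work goes in short steps, each a Python script; the robot and the scene stay as the last script left them, time stands still between calls to the robot, and variables do not carry over. Pictures are saved under pics/ and viewed, at most 10 in all, crops included, and the job is handed in when it is done.

```bash
ls; mkdir -p pics
cat > h.py <<'E'
import numpy as np, cv2
from scipy.spatial.transform import Rotation as R
from cell import env, kinematics, monitor, cams, spot_in, mark_of
def cal(n):
    c=cams.calibration(n); return c, cv2.Rodrigues(np.array(c["rvec"],float))[0], np.array(c["tvec"],float).ravel()
def to_world(p,n,C=None):
    c,r,t=C or cal(n); return r.T@(np.asarray(p,float)-t)
def cloud(depth,n,C=None):
    c,r,t=C or cal(n); v,u=np.mgrid[:480,:640]
    p=np.stack([(u-c["cx"])/c["fx"]*depth,(v-c["cy"])/c["fy"]*depth,depth],-1)
    return (p-t)@r
def q(M): 
    x=R.from_matrix(M).as_quat(); return [x[3],x[0],x[1],x[2]]
E
python3 - <<'E'
from h import *
for n in ("scene","side","wrist"):
    C=cal(n); im,d=cams.camera(n); cv2.imwrite(f"pics/{n}0.png",im); np.save(f"{n}0.npy",d)
    print(n,"cam at",(-C[1].T@C[2]).round(3))
    for k in ("mug","mug_loop","jar","jar_center","bin","bin_mouth","tree","free_arm","peg_tip","sugar","spatula","trivet"):
        print(k,[(round(x["score"],2),to_world(x["at"],n,C).round(3).tolist()) for x in mark_of(k,n)[:2]])
print(monitor.get_state())
E
```

```text
cell.py
pics
scene cam at [1.097 0.235 0.984]
mug [(0.64, [0.632, -0.014, -0.001]), (0.53, [0.563, -0.366, 0.218])]
mug_loop [(0.27, [0.567, -0.369, 0.22])]
jar []
jar_center [(0.68, [0.631, -0.01, 0.069]), (0.65, [0.518, 0.232, 0.242])]
bin [(0.81, [0.568, -0.369, 0.001])]
bin_mouth [(0.71, [0.566, -0.366, 0.22])]
tree [(0.58, [0.555, 0.341, 0.001])]
free_arm [(0.98, [0.555, 0.341, 0.167])]
peg_tip [(0.67, [0.517, 0.237, 0.24])]
sugar [(0.83, [0.454, 0.047, -0.002]), (0.26, [0.568, -0.366, 0.221])]
spatula [(0.81, [0.297, -0.227, 0.002])]
trivet [(0.75, [0.323, 0.232, -0.001])]
side cam at [-0.032 -0.655  1.055]
mug [(0.74, [0.628, -0.016, -0.001])]
mug_loop [(0.62, [0.585, -0.006, 0.045]), (0.24, [0.629, -0.016, 0.007])]
jar [(0.83, [0.625, -0.017, 0.007])]
jar_center [(0.8, [0.628, -0.011, 0.067])]
bin [(0.89, [0.566, -0.367, 0.0])]
bin_mouth [(0.75, [0.568, -0.369, 0.219]), (0.69, [0.323, 0.232, -0.005])]
tree [(0.68, [0.554, 0.34, -0.004])]
free_arm [(0.4, [0.552, 0.344, 0.163])]
peg_tip [(0.6, [0.518, 0.237, 0.243])]
sugar [(0.65, [0.46, 0.041, -0.002])]
spatula [(0.78, [0.293,
[... 264 characters left out ...]
rray([-1.40711564,  0.47697476,  0.02240372,  1.5553789 , -0.01149628,
        1.10928829, -0.08307179]), 'joint_velocities': array([-0.00121139, -0.00017158,  0.00053217,  0.00148743,  0.00019494,
        0.001815  ,  0.00139016]), 'joint_torque': array([ 2.08899032e-04, -5.96312034e+01,  1.60629887e+00, -2.81537479e+01,
        1.24511941e-02,  1.68313789e-03, -3.29642046e-05]), 'tcp_pos': array([0.18120605, 0.65025699, 0.23133385]), 'orientation': array([-2.49617425e-06,  1.35469688e-01,  9.90781491e-01,  3.98664578e-05]), 'force': array([ 0.53469147,  0.51508808, -0.22096353]), 'torque': array([-0.03223939, -0.04074797,  0.00199677]), 'gripper_force': 0.0, 'opening': 0.08542298350163441}
```

View pics/scene0.png

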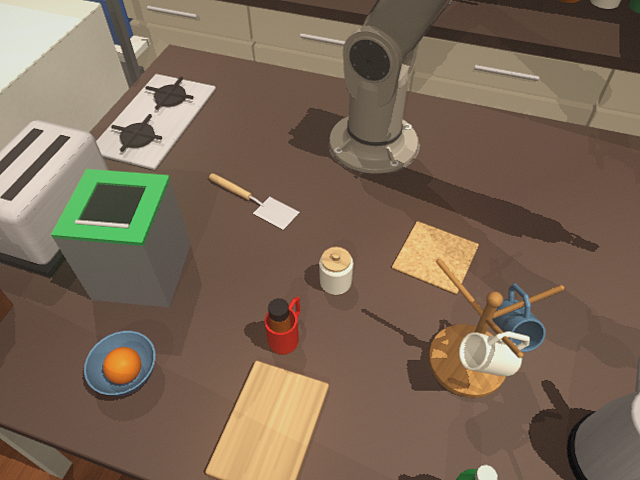

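View pics/side0.png

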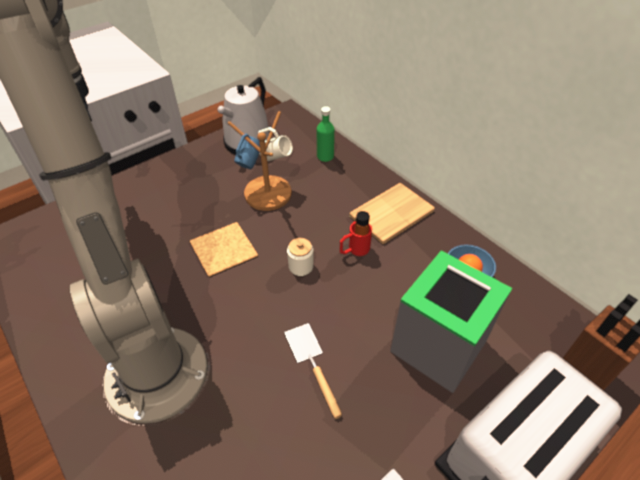

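```bash
cat > m.py <<'E'
from h import *
for n in ("scene","side"):
    im=cv2.imread(f"pics/{n}0.png"); d=np.load(f"{n}0.npy"); P=cloud(d,n)
    hsv=cv2.cvtColor(im,cv2.COLOR_BGR2HSV); H,S,V=[hsv[...,i].astype(int) for i in range(3)]
    ok=d>0
    near=lambda x,y,r: ok&(np.hypot(P[...,0]-x,P[...,1]-y)<r)
    g=near(.567,-.367,.15)&(abs(H-65)<20)&(S>120)&(P[...,2]>.2)
    r=cv2.minAreaRect(P[g][:,:2].astype(np.float32)); print(n,"green",g.sum(),np.round(r[0],4),np.round(r[1],3),r[2],"z",np.median(P[g][:,2]).round(4))
    steel=near(.567,-.367,.075)&(V>120)&(S<60)&(P[...,2]>.2); print(" rod",steel.sum(),np.median(P[steel],0).round(4) if steel.any() else 0)
    red=near(.63,-.014,.09)&((H<8)|(H>172))&(S>150)&(V>60); Q=P[red]
    rim=Q[Q[:,2]>.08]; print(" red",red.sum(),"zmax",np.percentile(Q[:,2],98).round(4),"rim",rim[:,:2].min(0).round(3),rim[:,:2].max(0).round(3))
    h=Q[(np.hypot(Q[:,0]-.629,Q[:,1]+.014)>.045)]; print(" handle outer",len(h),h.mean(0).round(4) if len(h) else 0)
    lid=near(.63,-.014,.05)&(V<60)&(P[...,2]>.1); L=P[lid]; top=L[L[:,2]>L[:,2].max()-.008]
    print(" lid",lid.sum(),"z",np.percentile(L[:,2],[50,95]).round(4),"top",len(top),np.round(cv2.minEnclosingCircle(top[:,:2].astype(np.float32))[0],4),top.mean(0).round(4))
    a=near(.53,.28,.09)&(P[...,2]>.175)&(H<25)&(S>60); A=P[a]; t=(A[:,:2]-[.555,.341])@[-.339,-.94]
    A=A[(t>.03)&(t<.125)]; c=A.mean(0); u=np.linalg.svd(A-c)[2][0]; print(" arm",len(A),c.round(4),u.round(3))
E
python3 m.py
```

```text
scene green 4170 [ 0.5653 -0.3684] [0.175 0.171] 12.383307456970215 z 0.2196
 rod 234 [ 0.6162 -0.3582  0.2234]
 red 991 zmax 0.0871 rim [ 0.575 -0.043] [0.66  0.018]
 handle outer 109 [ 0.5709 -0.0031  0.0491]
 lid 121 z [0.1269 0.1352] top 48 [ 0.6306 -0.0114] [ 0.6393 -0.0084  0.1328]
 arm 327 [0.5339 0.2746 0.2176] [ 0.276  0.771 -0.573]
side green 3529 [ 0.5649 -0.3691] [0.174 0.17 ] 12.411239624023438 z 0.2184
 rod 176 [ 0.6161 -0.3604  0.2221]
 red 655 zmax 0.0873 rim [ 0.568 -0.043] [0.657 0.016]
 handle outer 93 [5.775e-01 1.000e-04 4.400e-02]
 lid 134 z [0.1316 0.1361] top 78 [ 0.6261 -0.0155] [ 0.625  -0.017   0.1335]
 arm 30 [0.5236 0.2644 0.2218] [-0.25  -0.788  0.563]
```

```bash
cat >> h.py <<'E'
def down(deg):
    "tool straight down, fingers closing along world heading deg"
    a=np.radians(deg); y=np.array([np.cos(a),np.sin(a),0]); z=np.array([0,0,-1.]); return np.c_[np.cross(y,z),y,z]
BIN=np.array([.5655,-.3685]); BX=np.array([np.cos(np.radians(12)),np.sin(np.radians(12))])
JAR=np.array([.628,-.013]); MUG=np.array([.6293,-.0138]); MUGYAW=78.  # heading of mug x
ARM0=np.array([.555,.341,.165]); AH=-109.7
AD=np.array([np.cos(np.radians(35))*np.cos(np.radians(AH)),np.cos(np.radians(35))*np.sin(np.radians(AH)),np.sin(np.radians(35))])
E
python3 - <<'E'
from h import *
ik=kinematics.inverse_kinematics
f=lambda r: None if r is None else np.round(r,2).tolist()
for d in (102,-78):
    print("jar",d,f(ik([*JAR,.094],q(down(d)))),f(ik([*JAR,.40],q(down(d)))),f(ik([*(BIN-.02*BX),.18],q(down(d)))),f(ik([*(BIN-.02*BX),.40],q(down(d)))))
for d in (78,-102): print("mug",d,f(ik([*MUG,.05],q(down(d)))))
# hanging: mug frame W (x,y,z), tool y=+-mug x, tool z=-mug z, grasp 25mm under rim? 
for flip in (0,1):
  yaw=AH+180*flip-180
  for tilt in (0,30,45,60):
    Mg=R.from_euler('z',yaw,degrees=True)*R.from_euler('x',tilt,degrees=True); W=Mg.as_matrix()
    for s in (1,-1):
      T=np.c_[-s*W[:,1],-s*W[:,0],-W[:,2]]; T[:,0]=np.cross(T[:,1],T[:,2])
      o=[]
      for al in (.19,.08):
        loop=ARM0+AD*al; tcp=loop+W@np.array([0,-.045,.05-.0455])
        o.append(f(ik(tcp,q(T))))
      print("hang flip",flip,"tilt",tilt,s,o)
E
```

```text
jar 102 [-0.34, 0.58, 0.36, 1.8, -0.27, 0.81, 1.93] [-0.58, 0.34, 0.69, 1.47, -0.22, 1.41, 1.9] [0.01, 0.6, 0.73, 1.68, -0.45, 1.04, 2.67] [0.77, 0.39, -0.38, 1.33, 0.14, 1.45, 2.17]
jar -78 [-0.58, 0.67, 0.72, 1.82, -0.57, 0.87, -0.95] [-0.75, 0.41, 0.96, 1.48, -0.33, 1.43, -1.13] [-0.23, 0.89, 1.27, 1.69, -0.89, 1.26, -0.12] [-0.16, 0.52, 1.06, 1.4, -0.45, 1.48, -0.47]
mug 78 [-0.32, 0.64, 0.33, 1.82, -0.3, 0.73, 1.54]
mug -102 [-0.52, 0.71, 0.63, 1.83, -0.57, 0.79, -1.37]
hang flip 0 tilt 0 1 [[-1.31, 0.55, 1.29, 1.8, -0.57, 1.23, -1.78], [-1.31, 0.78, 1.27, 1.73, -0.79, 1.25, -1.75]]
hang flip 0 tilt 0 -1 [[-0.74, 0.28, 0.39, 1.77, -0.11, 1.12, 0.91], [-0.71, 0.43, 0.25, 1.69, -0.12, 1.04, 0.8]]
hang flip 0 tilt 30 1 [[-0.95, 0.91, 1.27, 1.54, -0.85, 1.87, -1.5], [-0.98, 1.07, 1.26, 1.45, -1.03, 1.88, -1.58]]
hang flip 0 tilt 30 -1 [[-0.5, 0.57, 0.36, 1.51, -0.43, 1.59, 1.18], [-0.48, 0.69, 0.19, 1.41, -0.43, 1.5, 1.05]]
hang flip 0 tilt 45 1 [[-0.59, 0.77, 0.64, 1.42, -0.65, 1.88, -1.78], [-0.66, 0.92, 0.64, 1.32, -0.78, 1.85, -1.84]]
hang flip 0 tilt 45 -1 [[-0.36, 0.7, 0.24, 1
[... 511 characters left out ...]
.7, 1.16, -1.89]]
hang flip 1 tilt 30 1 [[-1.19, 0.04, 0.35, 2.2, 0.67, 0.82, -0.06], [-1.23, 0.28, 0.36, 2.1, 0.64, 0.7, -0.14]]
hang flip 1 tilt 30 -1 [[0.34, 0.26, -1.32, 2.12, 0.93, 1.02, 2.88], [-0.64, 0.3, -0.33, 2.06, 0.85, 0.85, 2.82]]
hang flip 1 tilt 45 1 [[-1.37, 0.1, 0.39, 2.32, 1.07, 0.85, -0.55], [-1.43, 0.38, 0.46, 2.2, 1.04, 0.71, -0.64]]
hang flip 1 tilt 45 -1 [[-0.73, 0.12, -0.3, 2.28, 1.11, 0.93, 2.56], [-0.79, 0.36, -0.31, 2.15, 1.21, 0.97, 2.39]]
hang flip 1 tilt 60 1 [[-1.52, 0.26, 0.44, 2.41, 1.36, 0.95, -0.98], [-1.57, 0.55, 0.53, 2.26, 1.31, 0.81, -1.05]]
hang flip 1 tilt 60 -1 [[-0.82, 0.26, -0.34, 2.37, 1.4, 1.16, 2.16], [-0.89, 0.5, -0.31, 2.21, 1.45, 1.21, 2.07]]
```

Run:
```python
from h import *
o=q(down(102))
env.movel([.181,.65,.42],0.25)
env.reach([*JAR,.40],o)
env.movel([*JAR,.20],0.25)
C=cal("wrist"); im,d=cams.camera("wrist"); cv2.imwrite("pics/w1.png",im); np.save("w1.npy",d)
for k in ("jar_center","mug","mug_loop"): print(k,[(round(x["score"],2),to_world(x["at"],"wrist",C).round(3).tolist()) for x in mark_of(k,"wrist")[:2]])
P=cloud(d,"wrist",C); m=(d>0)&(np.hypot(P[...,0]-.628,P[...,1]+.013)<.045)&(P[...,2]>.122)&(P[...,2]<.15); L=P[m]
print(len(L),np.round(cv2.minEnclosingCircle(L[:,:2].astype(np.float32)),4) if 0 else cv2.minEnclosingCircle(L[:,:2].astype(np.float32)),np.median(L[:,2]))
hsv=cv2.cvtColor(im,cv2.COLOR_BGR2HSV); red=(d>0)&((hsv[...,0]<8)|(hsv[...,0]>172))&(hsv[...,1]>150)&(P[...,2]<.2); Q=P[red]
rim=Q[(Q[:,2]>.078)&(np.hypot(Q[:,0]-.629,Q[:,1]+.014)<.036)]; A=np.c_[2*rim[:,:2],np.ones(len(rim))]; s=np.linalg.lstsq(A,(rim[:,:2]**2).sum(1),rcond=None)[0]
print("rim",len(rim),s[:2],np.sqrt(s[2]+s[0]**2+s[1]**2),np.percentile(rim[:,2],90))
h=Q[np.hypot(Q[:,0]-.629,Q[:,1]+.014)>.045]; print("handle",len(h),h.mean(0))
st=monitor.get_state(); print(st["time"],st["tcp_pos"],st["qpos"].round(2))
```

```text
jar_center [(0.66, [0.628, -0.012, 0.07])]
mug [(0.66, [0.631, -0.009, -0.004])]
mug_loop [(0.86, [0.586, -0.01, 0.045])]
3063 ((0.6311792731285095, -0.013485335744917393), 0.019130680710077286) 0.13432882051779474
rim 1236 [ 0.62752187 -0.0127815 ] 0.02813166133739359 0.08527016062171132
handle 680 [ 0.58106085 -0.00678809  0.05499201]
6.825 [ 0.62883195 -0.01306588  0.20142718] [-0.59  0.51  0.72  1.74 -0.38  1.03  2.04]
```

View pics/w1.png

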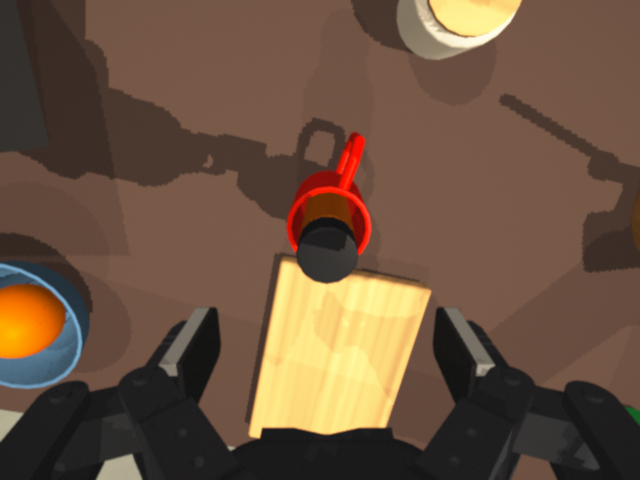

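Run:
```python
from h import *
J=[.630,-.0133]
env.movel([*J,.096],0.15,stop_force=8)
env.grip(.03,30); s=monitor.get_state(); print("grip",s["opening"],s["gripper_force"],s["tcp_pos"],s["time"])
env.movel([*J,.22],0.1); env.movel([*J,.40],0.25)
s=monitor.get_state(); print(s["opening"],s["force"],s["time"])
P=BIN-.02*BX
env.reach([*P,.40],q(down(102)))
im,d=cams.camera("side"); cv2.imwrite("pics/s2.png",im[150:450,200:600]); P3=cloud(d,"side")
print([(x["score"],to_world(x["at"],"side").round(3)) for x in mark_of("jar_center","side")[:1]+mark_of("mug","side")[:1]])
print(monitor.get_state()["time"],monitor.get_state()["tcp_pos"])
```

```text
grip 0.03698242968094403 29.829748794436455 [ 0.63042402 -0.01317233  0.09666002] 8.1667
0.03705840972943395 [ 0.24619347 -0.40718817 -1.10016518] 10.425
[(0.75, array([ 0.547, -0.367,  0.37 ])), (0.65, array([ 0.63 , -0.013, -0.003]))]
11.9583 [ 0.54714484 -0.37104536  0.39979486]
```

View pics/s2.png

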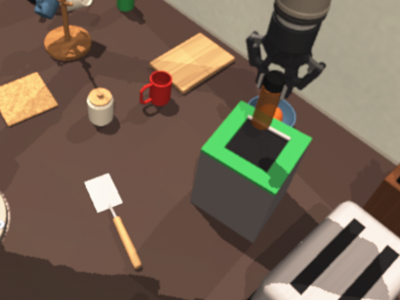

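Run:
```python
from h import *
P=BIN-.02*BX
env.movel([*P,.32],0.2)
print(env.movel([*P,.178],0.1,stop_force=15)); s=monitor.get_state(); print(s["tcp_pos"],s["force"],s["opening"])
env.grip(.056,20); env.dwell(.3); s=monitor.get_state(); print(s["opening"],s["force"])
env.movel([*P,.36],0.2); env.dwell(.3)
for n in("scene","side"):
    im,d=cams.camera(n); Q=cloud(d,n); hs=cv2.cvtColor(im,cv2.COLOR_BGR2HSV)
    b=(Q[...,:2]-BIN); x=b@BX; y=b@np.array([-BX[1],BX[0]]); m=(d>0)&(abs(x)<.04)&(abs(y)<.038); print(n,m.sum(),np.percentile(Q[m][:,2],[2,10,50,90]).round(3))
    print([(x["score"],to_world(x["at"],n).round(3)) for x in mark_of("jar_center",n)[:1]])
    if n=="scene": cv2.imwrite("pics/s3.png",im[120:420,0:400])
print(monitor.get_state()["time"])
```

```text
False
[ 0.54601156 -0.37289439  0.17852051] [ 0.16432092  0.32350594 -1.66382425] 0.03730271070559768
0.05590376543996027 [1.28221115 0.17214548 0.47983878]
scene 8021 [0.216 0.218 0.519 0.605]
[]
side 3845 [0.214 0.216 0.46  0.728]
[(0.39, array([ 0.458,  0.04 , -0.002]))]
16.2583
```

View pics/s3.png

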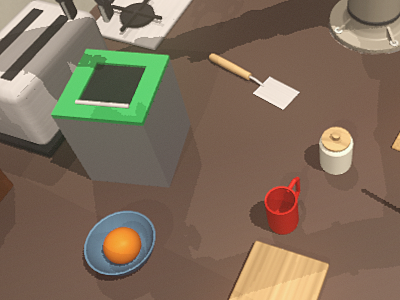

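```bash
cat > rim.py <<'E'
from h import *
def look(tag):
    C=cal("wrist"); im,d=cams.camera("wrist"); cv2.imwrite(f"pics/{tag}.png",im); P=cloud(d,"wrist",C)
    hsv=cv2.cvtColor(im,cv2.COLOR_BGR2HSV); red=(d>0)&((hsv[...,0]<8)|(hsv[...,0]>172))&(hsv[...,1]>150)
    return P[red]
def circ(r):
    s=np.linalg.lstsq(np.c_[2*r[:,:2],np.ones(len(r))],(r[:,:2]**2).sum(1),rcond=None)[0]; return s[:2],np.sqrt(s[2]+s[0]**2+s[1]**2)
E
python3 - <<'E'
from rim import *
M=[.6293,-.0133]
env.movel([*(BIN-.02*BX),.40],0.25)
env.reach([*M,.36],q(down(79.5))); env.grip(.085)
env.movel([*M,.20],0.25)
Q=look("w4"); Q=Q[Q[:,2]<.12]; rim=Q[(abs(Q[:,2]-.085)<.005)&(np.hypot(*(Q[:,:2]-M).T)<.036)]
c,r=circ(rim); print(c,r,len(rim),np.percentile(rim[:,2],[10,90]), cv2.minEnclosingCircle(rim[:,:2].astype(np.float32)))
h=Q[np.hypot(*(Q[:,:2]-c).T)>.042]; v=h.mean(0)[:2]-c; print(len(h),v,np.degrees(np.arctan2(v[1],v[0])), monitor.get_state()["time"])
E
```

```text
[ 0.62862949 -0.01244891] 0.028818618016024936 1565 [0.08163705 0.0851195 ] ((0.6269375085830688, -0.013339956291019917), 0.03363863751292229)
643 [-0.03983964  0.00438302] 173.7217591793386 19.1917
```

View pics/w4.png

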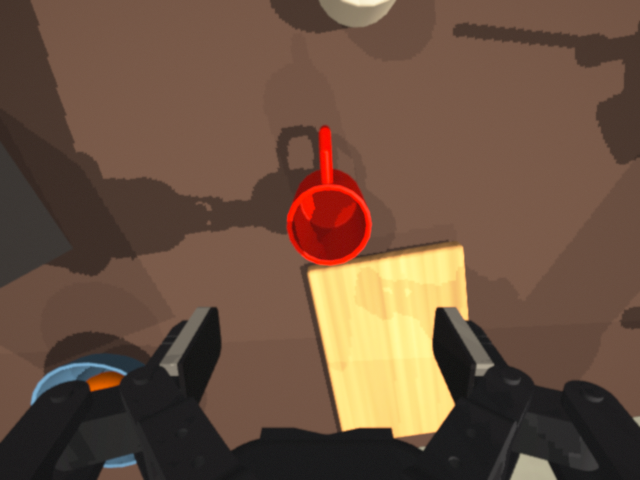

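Run:
```python
from h import *
u=np.array([np.cos(np.radians(AH)),np.sin(np.radians(AH))]); n=np.array([-u[1],u[0]]); print("u,n",u,n)
for c in("scene","side"):
    im=cv2.imread(f"pics/{c}0.png"); d=np.load(f"{c}0.npy"); P=cloud(d,c); hs=cv2.cvtColor(im,cv2.COLOR_BGR2HSV)
    m=(d>0)&(np.hypot(P[...,0]-.555,P[...,1]-.341)<.2)&(P[...,2]>.06)&(P[...,2]<.4)&(hs[...,1]<50)&(hs[...,2]>110)
    Q=P[m]; a=(Q[:,:2]-ARM0[:2])@np.c_[u,n]; print(c,m.sum(),"along",np.percentile(a[:,0],[2,50,98]).round(3),"lat",np.percentile(a[:,1],[2,50,98]).round(3),"z",np.percentile(Q[:,2],[2,98]).round(3))
```

```text
u,n [-0.33709526 -0.94147054] [ 0.94147054 -0.33709526]
scene 1400 along [-0.082 -0.051  0.007] lat [-0.02   0.05   0.089] z [0.131 0.216]
side 128 along [-0.066 -0.022  0.002] lat [-0.06   0.041  0.088] z [0.138 0.214]
```

Run:
```python
from h import *
M=[.6288,-.0131]
env.reach([*M,.20],q(down(81)))
print(env.movel([*M,.046],0.12,stop_force=8))
env.grip(.055,40); s=monitor.get_state(); print("grip",s["opening"],s["gripper_force"],s["tcp_pos"])
env.movel([*M,.16],0.1); env.movel([*M,.30],0.2)
s=monitor.get_state(); print(s["opening"],s["force"],s["time"])
for n in("scene","side"):
    cams.camera(n); print([[k,x["score"],to_world(x["at"],n).round(3)] for k in("mug","mug_loop") for x in mark_of(k,n)[:1]])
```

```text
False
grip 0.059997209963935184 43.294834859188995 [ 0.62933157 -0.012895    0.04674187]
0.05981839270023496 [-0.73109531  0.14117668 -1.45845762] 23.3667
[['mug', 0.6, array([ 0.628, -0.014,  0.252])], ['mug_loop', 0.83, array([ 0.582, -0.009,  0.299])]]
[['mug', 0.92, array([ 0.628, -0.015,  0.249])], ['mug_loop', 0.95, array([ 0.582, -0.007,  0.298])]]
```

```bash
cat >> h.py <<'E'
TILT=45
W=(R.from_euler('z',AH-180,degrees=True)*R.from_euler('x',TILT,degrees=True)).as_matrix()
T=np.c_[np.cross(W[:,0],-W[:,2]),W[:,0],-W[:,2]]
OFF=W@np.array([0,-.045,.0005])
E
python3 - <<'E'
from h import *
L=ARM0+AD*.20
env.reach(L+OFF,q(T))
s=monitor.get_state(); print(s["qpos"].round(2),s["tcp_pos"],s["time"],"loop cmd",L)
for n in("scene","side"):
    im,d=cams.camera(n); print([[k,x["score"],to_world(x["at"],n).round(3)] for k in("mug","mug_loop","peg_tip","free_arm") for x in mark_of(k,n)[:1]])
    cv2.imwrite(f"pics/h_{n}.png",im)
a=cv2.imread("pics/h_scene.png")[150:400,300:640]; b=cv2.imread("pics/h_side.png")[50:300,150:490]
cv2.imwrite("pics/h.png",np.hstack([a,b]))
E
```

```text
[-0.48  0.71  0.44  1.43 -0.55  1.82  1.28] [0.53094155 0.17459004 0.24836901] 24.525 loop cmd [0.49977355 0.1867585  0.27971529]
[['mug', 0.89, array([0.5  , 0.185, 0.214])], ['mug_loop', 0.98, array([0.499, 0.182, 0.279])], ['peg_tip', 0.74, array([0.516, 0.235, 0.241])], ['free_arm', 0.82, array([0.559, 0.34 , 0.165])]]
[['mug', 0.91, array([0.502, 0.186, 0.215])], ['mug_loop', 0.71, array([0.495, 0.187, 0.278])], ['peg_tip', 0.68, array([ 0.321,  0.231, -0.004])], ['free_arm', 0.59, array([0.55 , 0.342, 0.164])]]
```

View pics/h.png

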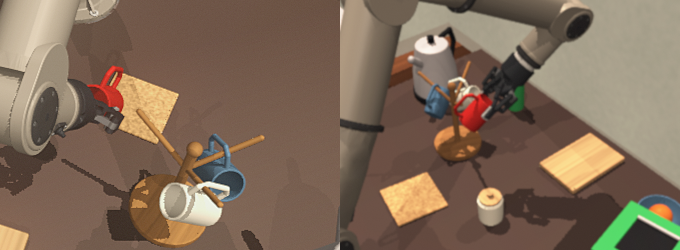

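Run:
```python
from h import *
adj=np.array([.0015,.0005,.0005])
print(env.movel(ARM0+AD*.14+OFF+adj,0.06,stop_force=4), env.movel(ARM0+AD*.10+OFF+adj,0.04,stop_force=4))
s=monitor.get_state(); print(s["tcp_pos"],ARM0+AD*.10+OFF,s["force"],s["time"])
for n in("scene","side"):
    im,d=cams.camera(n); print([[x["score"],((to_world(x["at"],n)-ARM0)@AD).round(3),np.linalg.norm(np.cross(to_world(x["at"],n)-ARM0,AD)).round(3)] for x in mark_of("mug_loop",n)[:1]])
    cv2.imwrite(f"pics/i_{n}.png",im)
a=cv2.imread("pics/i_scene.png")[200:340,380:550]; b=cv2.imread("pics/i_side.png")[90:230,200:370]
cv2.imwrite("pics/i.png",cv2.resize(np.hstack([a,b]),None,fx=2.3,fy=2.3,interpolation=cv2.INTER_CUBIC))
```

```text
False False
[0.55927787 0.25324461 0.19158194] [0.55767704 0.25303376 0.19089139] [-0.32394794  0.11538574 -1.76714828] 27.3333
[[0.6, np.float64(0.105), np.float64(0.001)]]
[[0.74, np.float64(0.102), np.float64(0.0)]]
```

View pics/i.png

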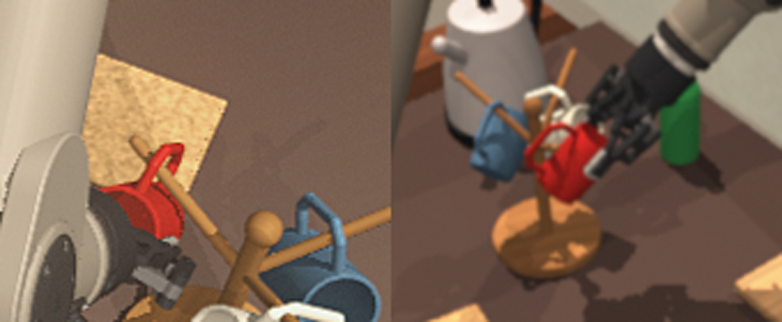

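Run:
```python
from h import *
p=monitor.get_state()["tcp_pos"]
print(env.movel(p-[0,0,.022],0.02,stop_force=2)); s=monitor.get_state(); print(s["tcp_pos"]-p,s["force"],s["time"])
env.grip(.078,20); env.dwell(.5)
s=monitor.get_state(); print(s["force"],s["opening"])
for n in("scene","side"):
    im,d=cams.camera(n); print([[k,x["score"],to_world(x["at"],n).round(3)] for k in("mug","mug_loop") for x in mark_of(k,n)[:1]])
    cv2.imwrite(f"pics/j_{n}.png",im)
a=cv2.imread("pics/j_scene.png")[200:340,380:550]; b=cv2.imread("pics/j_side.png")[90:230,200:370]
cv2.imwrite("pics/j.png",cv2.resize(np.hstack([a,b]),None,fx=2.3,fy=2.3,interpolation=cv2.INTER_CUBIC))
```

```text
True
[-0.00090354  0.0006059  -0.01316846] [-1.4454631   1.83095115  0.18286122] 28.2083
[0.92538632 0.0575394  1.1451758 ] 0.07802468569700947
[['mug', 0.65, array([0.517, 0.304, 0.124])], ['mug_loop', 0.75, array([0.527, 0.295, 0.186])]]
[['mug', 0.81, array([0.516, 0.306, 0.122])], ['mug_loop', 0.76, array([0.527, 0.302, 0.185])]]
```

View pics/j.png

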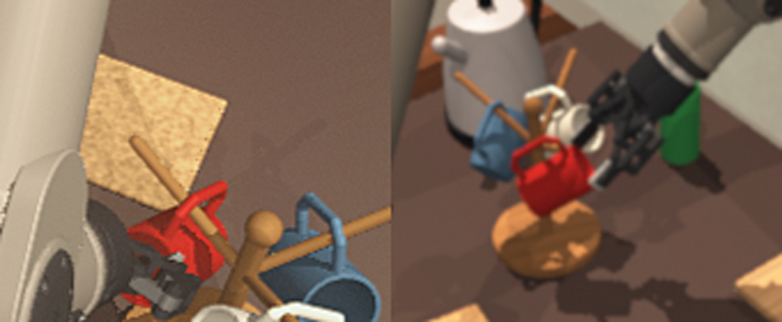

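Run:
```python
from h import *
p=monitor.get_state()["tcp_pos"]
print(env.movel(p+W[:,2]*.12,0.05,stop_force=10)); print(monitor.get_state()["force"])
p=monitor.get_state()["tcp_pos"]; env.movel(p+W[:,2]*.05+[0,0,.05],0.15); env.dwell(1.5)
for n in("scene","side"):
    im,d=cams.camera(n)
    for k in("mug","mug_loop"):
        for x in mark_of(k,n)[:1]:
            w=to_world(x["at"],n); print(n,k,x["score"],w.round(3),"along",((w-ARM0)@AD).round(3),"off",np.linalg.norm(np.cross(w-ARM0,AD)).round(3))
    cv2.imwrite(f"pics/k_{n}.png",im)
    P=cloud(d,n); b=P[...,:2]-BIN; m=(d>0)&(abs(b@BX)<.04)&(abs(b@np.array([-BX[1],BX[0]]))<.038)&(P[...,2]<.3); print("flap z",np.percentile(P[m][:,2],[2,98]).round(3))
    print([[k,to_world(x["at"],n).round(3)] for k in("sugar","spatula","trivet") for x in mark_of(k,n)[:1]])
env.dwell(.5)
print(monitor.get_state()["time"],monitor.get_state()["tcp_pos"])
a=cv2.imread("pics/k_scene.png")[200:400,380:580]; b=cv2.imread("pics/k_side.png")[60:260,170:370]
cv2.imwrite("pics/k.png",cv2.resize(np.hstack([a,b]),None,fx=2,fy=2,interpolation=cv2.INTER_CUBIC))
```

```text
False
[ 0.09296235  0.40486185 -0.67662409]Traceback (most recent call last):
  File "<stdin>", line 4, in <module>
host.PlanningError: the arm cannot follow that straight line within its joint ranges
```

Run:
```python
from h import *
env.dwell(1.0)
for n in("scene","side"):
    im,d=cams.camera(n)
    for k in("mug","mug_loop"):
        for x in mark_of(k,n)[:1]:
            w=to_world(x["at"],n); print(n,k,x["score"],w.round(3),"along",((w-ARM0)@AD).round(3),"off",np.linalg.norm(np.cross(w-ARM0,AD)).round(3))
    cv2.imwrite(f"pics/k_{n}.png",im)
    P=cloud(d,n); b=P[...,:2]-BIN; m=(d>0)&(abs(b@BX)<.04)&(abs(b@np.array([-BX[1],BX[0]]))<.038)&(P[...,2]<.3); print("flap z",np.percentile(P[m][:,2],[2,98]).round(3))
    print([[k,to_world(x["at"],n).round(3)] for k in("sugar","spatula","trivet") for x in mark_of(k,n)[:1]])
print(monitor.get_state()["time"],monitor.get_state()["tcp_pos"])
a=cv2.imread("pics/k_scene.png")[200:400,380:580]; b=cv2.imread("pics/k_side.png")[60:260,170:370]
cv2.imwrite("pics/k.png",cv2.resize(np.hstack([a,b]),None,fx=2,fy=2,interpolation=cv2.INTER_CUBIC))
```

```text
scene mug_loop 0.78 [0.524 0.297 0.185] along 0.054 off 0.02
flap z [0.215 0.221]
[['spatula', array([ 0.294, -0.229,  0.003])], ['trivet', array([ 0.322,  0.234, -0.004])]]
side mug 0.74 [0.513 0.3   0.121] along 0.018 off 0.071
side mug_loop 0.83 [0.526 0.299 0.181] along 0.049 off 0.02
flap z [0.213 0.22 ]
[['sugar', array([ 0.46 ,  0.042, -0.003])], ['spatula', array([ 0.295, -0.232, -0.004])], ['trivet', array([ 0.322,  0.23 , -0.005])]]
33.4833 [0.63856849 0.22479119 0.26314684]
```

View pics/k.png

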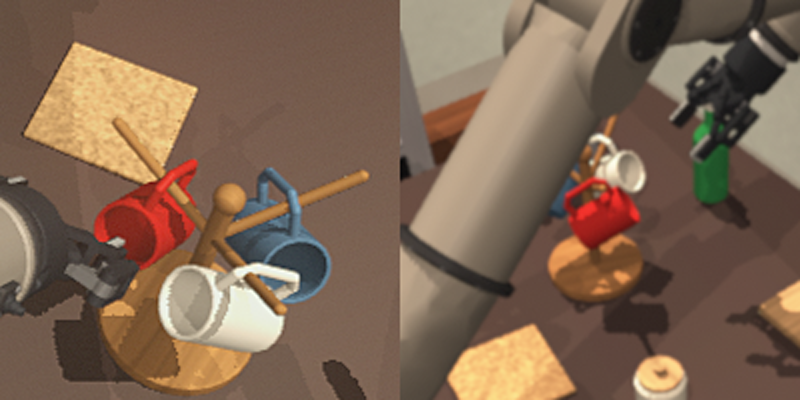

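```bash
python3 -c "
from h import *
print(env.job_done())"
```

```text
the job is handed in; nothing more can be done
None
```

The jar is in the recycling bin with the flap shut, and the red mug hangs by its handle on the tree's free arm. I handed the job in after about 33 s of robot time; no verdict came back, but the last pictures showed the mug at rest, the gripper clear, and the sugar pot, spatula and trivet where they were.

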